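# Clamp a turned shaft in the inspection fixture

### The arm

A 6-joint arm with a two-finger parallel gripper is mounted at the origin on a cart in front of the work surface, level with it; the furniture and walls round the work are solid. World frame = base frame: x ahead of the robot, y to its left, z up, the work surface at z = 0. Lengths are in mm, angles in rad, forces in N, time in s.
With the tool pointing down it reaches from about 250 to 800 mm from the base axis. Payload 8.5 kg.
Tool frame: the origin (TCP) lies midway between the tips of the shut fingers; the grasp point (between the pads) lies 19 mm behind it; x points along the fingers, y is the direction in which the jaws open and shut, and the axes are right-handed (so a half turn about x gives the same grasp; the last joint's range is limited). The gripper opens to 85 mm and grips with 20 to 120 N. Pads are 22 mm wide; open, the fingers measure 114 mm over their backs; the gripper's body (76 mm by 85 mm) begins 54 mm behind the grasp point. The pads swing forward as they close: fully open they stand 13 mm farther back than shut.
Start: joints at [0, 0.238, -0.013, 1.319, 0, 1.571], TCP at [524.956, -0, 231.276] pointing down, gripper open.
Joint ranges: [-2.66, 2.66], [-1.03, 1.9], [-1.14, 1.46], [-1.82, 2.27], [-1.45, 1.34], [-3.14, 3.14]. Speed limits (rad/s): [2.22, 2.22, 2.79, 3.14, 3.14, 3.14].

### API

Orientations are given as a unit quaternion [x, y, z, w].
In Python, from workcell import robot, optics gives the robot as it stands. The module is installed in compiled form; this text tells all that it offers.
- The arm moves only by the shell command python3 -m crank 'ROWS' [FORCE]. ROWS is JSON, a list of rows, each a list of 3 entries, a list of its own where there are three numbers: the turn, a rotation vector about the tool's x, y, z in degrees, then the shift along the tool's x, y, z in m, then the finger opening in m, from 0 to 0.0854. A call has exactly 5 rows; each row shifts and turns the commanded pose from where the row before left it, along the tool's axes as they then stand; what a row does not reach is not made up. A row lasts 1/10 s, in which the tool goes at most 50 mm and 8.59 degrees, less where a joint would pass 70% of its speed; a pose out of reach is approached as far as the arm can. A call with a gripper value outside its range is refused whole. The fingers move at their own pace and stop on an object; FORCE is the grip in N (left out, the last holds). Time passes only in rows, so rows that do not move let the fingers close, or fill a call up. It gives the time, the measured TCP pose, the force and the opening at its end, in the units of the state.
- robot.sense(): the state, without advancing time (a new reading comes with each control period).
- optics.grab_frame(name): name is "scene" or "side" or "wrist"; returns a dict with "image" (400x640x3 uint8, red, green, blue), "K" (3x3 intrinsics, pixels), "distortion" ([k1, k2, p1, p2, k3] as OpenCV has them; the pictures are not rectified), "rvec" (rotation vector, rad) and "tvec" (3), from world to camera coordinates, as OpenCV has them. Camera axes: x right, y down, z forward; pixel columns grow to the right and rows downward; lengths in mm; the calibration is good to about 2 mm. A picture is of the moment at which its call begins. There is no depth.
- robot.finish_job(): hands the job in, once; it reports no verdict.
The state is a dict: "clock": time; "joint_positions": joint angles; "dq": joint speeds; "joint_efforts": joint torques, N m; "ee_pos": TCP position; "tcp_rot": TCP orientation; "wrist_force": force on the tool from outside, world axes, zero at the start; "wrist_torque": the same for the moment, N m; "opening": finger opening in mm.
Only numpy, scipy, OpenCV 4.12 (cv2) and the standard library are available. Lean on these libraries where they do the work, as an engineer would, in place of code of your own. Each camera call takes 0.05 s, during which the arm holds its last target.

### The job

Get the turned steel shaft ready for measuring: slide it along its twin-rod rail, without lifting it off, through under the bridge until its thin nose stands against the end stop. Then turn the black wing knob on the bridge clockwise (seen from above) until it clicks over its detent and the sprung pad holds the shaft. Let go of everything and leave the other things on the desk where they are.

Things in the scene. Friction and masses are not known exactly. Their poses are not given: they have to be found in the camera images.
- fixture: Grey and aluminium inspection fixture, fixed to the desk. Origin on the desk top (z = 0) straight under the knob's axis; x runs along the rail towards the end stop, y to the left of that, z up. Base plate x = -126 to +50 mm, 76 mm wide, 10 mm thick. Rail: two steel rods side by side, x = -122 to +30 mm, together 18 mm wide, tops 30 mm above the desk, on an 11 mm wide web; its sides are free.
- bridge (a point): Centre of the top face of the aluminium bridge that spans the rail, 72 mm above the desk, on the knob's axis. The bridge is 26 mm deep along the rail (fixture x = -13 to +13 mm) and 76 mm wide, underside at 58 mm, legs at fixture y = +-28 to +-38 mm. A small sprung detent roller and its housing, left of the knob (fixture y = +13 to +37 mm), rise to 78 mm above the desk: keep fingers above that there.
- stop (a point): Centre of the end stop's face, at fixture x = +30 mm, 40 mm above the desk. The stop is an aluminium block 30 mm wide, top at 52 mm; the shaft's nose must stand against this face.
- shaft: Loose turned steel shaft in the groove between the rods, 90 mm long, 0.19 kg. Its y axis runs along it and points to the end stop. Barrel 22 mm diameter from y = -25 to +27 mm (the only part on the rods), tail 16 mm diameter back to -45 mm, nose 12 mm diameter to +45 mm. Axis 40 mm above the desk. Starts 40 to 75 mm short of the stop, barrel on the near side of the bridge. 1 to 2 N slide it.
- shaft_mid (a point): The point on the shaft's axis at its y = 0 (half of its length), 40 mm above the desk when on the rail. Moves with the shaft.
- home (a point): Fixed point of the fixture at x = -15 mm, 40 mm above the desk, axes as the fixture's: shaft_mid lies here when the nose stands against the end stop. The shaft's tail end is then at fixture x = -60 mm, so the rear 47 mm of the shaft stick out behind the bridge.
- knob_grip (a point): Point on the knob's vertical axis at which to take the wing, 100 mm above the desk. The knob is a black wing (flat bar) 46 mm long, 12 mm thick, standing on edge from 80 to 108 mm above the desk on a 16 mm hub and a cam disc (25 mm, top at 77 mm). The point's x axis runs along the wing and turns with it; either end of the wing serves alike.
- knob (a joint): Knob angle, rad, growing clockwise from above. 0: unclamped, where it starts, the wing at 63 degrees to the rail (its x axis 1.1 rad anticlockwise of the fixture's x). From about 0.15 the detent resists with up to about 0.2 N m, its crest is at 0.6, then it snaps over; beyond about 1.0 it stays locked, to the hard end at 1.1, where the wing lies in line with the rail.
- clamp_pad: Round sprung rubber pad, 14 mm diameter, under the bridge on the knob's axis; origin at the centre of its underside, 54 mm above the desk at knob angle 0 (3 mm over the barrel). The knob drives it down 4.5 mm, so that when locked it presses on the shaft's barrel with about 5 N. If the knob is locked first, the barrel cannot pass under it.
- ring_gauge: Steel ring gauge, 52 mm across, 18 mm high, lying on the desk beside the fixture, on its right. Bystander; origin at the centre of its underside.
- bushing: Steel collar bushing, 28 mm across, 26 mm high, beside the fixture on its left. Bystander; origin at the centre of its underside.
- loupe: Black measuring loupe, 46 mm across, 70 mm high, at the desk's front right. Bystander; origin at the centre of its underside.
- v_block: Dark V-block, 45 x 44 x 36 mm, at the desk's front left. Bystander; origin at the centre of its underside.
- micrometer: Micrometer 161 x 46 x 19 mm lying along the desk's front edge. Bystander; origin at the centre of its underside.

How it is judged:
By the outcome, as a careful person would: the job done as asked, in the order asked, and still so for the second after the job is handed in, with the robot touching nothing.
It also fails if it takes over 48 s, if anything falls off the work surface, if the arm or the gripper's body presses on something with over 40 N, if the wrist force passes 120 N, or if a joint passes its speed limit or range.

## Working session

There is one attempt and no reset: what is moved stays moved. The work goes in short steps, Python scripts to look and compute and a shell command to move; the robot and the scene stay as the last step left them, time stands still between calls to the robot, and variables do not carry over. Pictures are saved under pics/ and viewed, and the job is handed in when it is done.

```bash
mkdir -p pics; python3 - <<'E'
from workcell import robot, optics
import cv2,pickle
for n in ["scene","side","wrist"]:
    f=optics.grab_frame(n); cv2.imwrite(f"pics/{n}0.png",f["image"][:,:,::-1]); pickle.dump(f,open(f"{n}0.pkl","wb"))
    print(n,f["K"].tolist(),f["distortion"],f["rvec"],f["tvec"])
print(robot.sense())
E
```

```text
scene [[411.3950045045361, 0.0, 320.31234967040047], [0.0, 411.3950045045361, 194.71070681738274], [0.0, 0.0, 1.0]] [-0.08761569  0.          0.          0.          0.        ] [ 2.22237858 -1.1429796   0.39549013] [-348.58638488  337.52285993  687.3225991 ]
side [[395.9122855512172, 0.0, 318.779572796931], [0.0, 395.9122855512172, 198.9248824896651], [0.0, 0.0, 1.0]] [0.00796541 0.         0.         0.         0.        ] [ 0.07946824  2.72230022 -1.46295397] [481.94242775  75.68556072 911.1075104 ]
wrist [[301.46441680034815, 0.0, 319.90590518377195], [0.0, 301.46441680034815, 202.4492492427976], [0.0, 0.0, 1.0]] [-0.0005977  0.         0.         0.         0.       ] [-2.87241559e+00 -1.28729263e-04  1.61240405e-03] [-524.74849309  -35.23797274  378.16008698]
{'clock': 0.15, 'joint_positions': array([ 3.28292963e-05,  2.38655810e-01, -1.40812809e-02,  1.31921976e+00,
       -1.32509159e-05,  1.57079978e+00]), 'dq': array([-9.26465017e-04, -2.56910982e-03,  3.65459950e-03,  7.63824383e-05,
        1.26977441e-03,  2.22575883e-03]), 'joint_efforts': array([-5.83120764e-04, -5.39078343e+01,  3.46597445e+01,  1.44879267e-02,
       -3.84108148e-05, -6.07092011e-05]), 'ee_pos': array([5.24660883e+02, 1.31588666e-02, 2.30810534e+02]), 'tcp_rot': array([ 0.49969912,  0.50029407, -0.50028602,  0.49972045]), 'wrist_force': array([-0.5584272 ,  0.10381865,  0.01829731]), 'wrist_torque': array([-0.04770158,  0.01543749,  0.00035138]), 'opening': 85.5777016412492}
```

View pics/scene0.png

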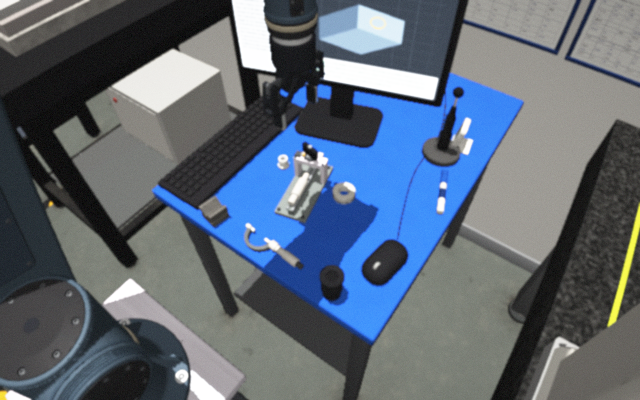

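View pics/side0.png

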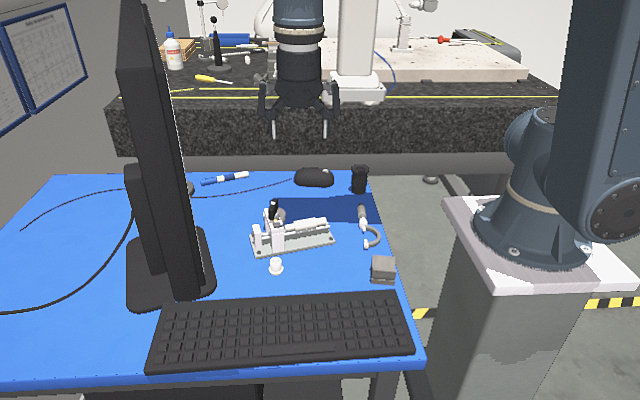

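View pics/wrist0.png

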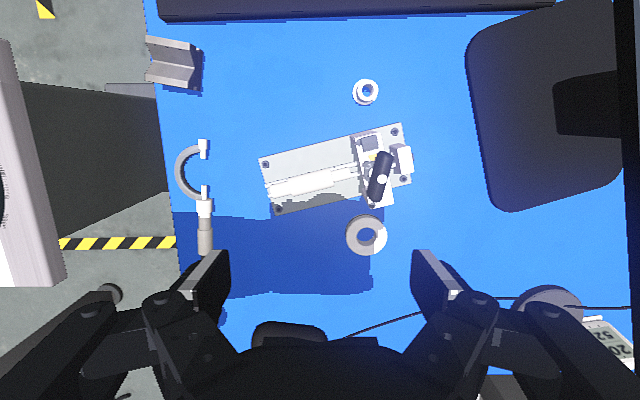

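```bash
python3 - <<'E'
import cv2
a=cv2.imread("pics/wrist0.png")[110:225,245:425]; cv2.imwrite("pics/w0z.png",cv2.resize(a,None,fx=4.4,fy=4.4,interpolation=cv2.INTER_CUBIC))
a=cv2.imread("pics/side0.png")[185:285,240:345]; cv2.imwrite("pics/s0z.png",cv2.resize(a,None,fx=6,fy=6,interpolation=cv2.INTER_CUBIC)[:600])
E
```

```text
(no output)
```

View pics/w0z.png

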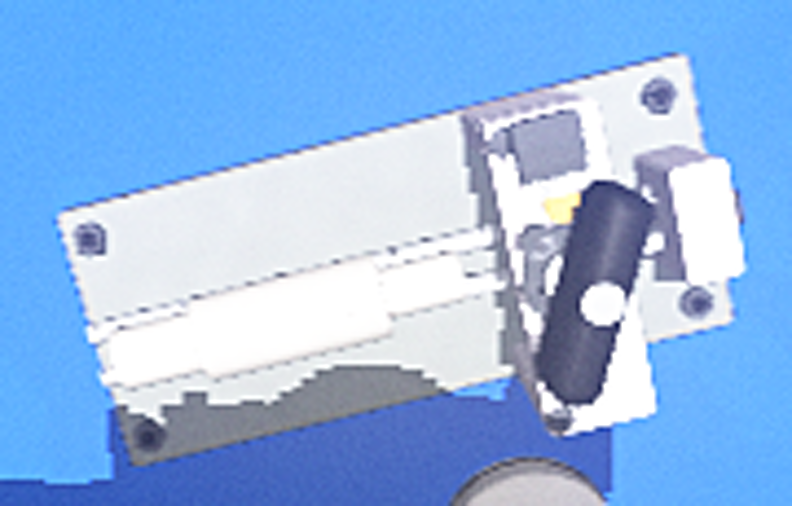

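View pics/s0z.png

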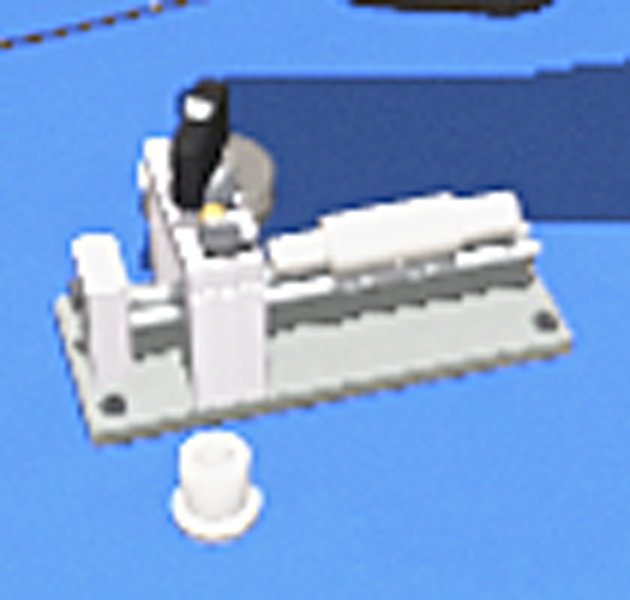

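```bash
cat > h.py <<'E'
import numpy as np,cv2,pickle
from scipy.optimize import least_squares
def proj(f,P): return cv2.projectPoints(np.array(P,float).reshape(-1,1,3),f["rvec"],f["tvec"],f["K"],f["distortion"])[0].reshape(-1,2)
def fx(p,P):
    P=np.array(P,float);c,s=np.cos(p[2]),np.sin(p[2])
    return np.c_[p[0]+c*P[:,0]-s*P[:,1],p[1]+s*P[:,0]+c*P[:,1],P[:,2]]
E
python3 - <<'E'
from h import *
f=pickle.load(open("wrist0.pkl","rb"));g=pickle.load(open("side0.pkl","rb"))
P=[[-126,38,10],[50,38,10],[50,-38,10],[-126,-38,10],[0,0,108]]
u=np.array([[58,212],[688,55],[733,325],[135,466],[603,303]])/4.4+[245,110]-0.4
P2=[[-126,38,10],[50,38,10],[50,-38,10]]
u2=np.array([[572,345],[98,437],[60,300]])/6+[240,185]-.4
for m in (0,1,2):
    r=lambda p:np.r_[(proj(f,fx(p,P))-u).ravel()*(m!=1),(proj(g,fx(p,P2))-u2).ravel()*(m!=0)]
    s=least_squares(r,[560,60,0.2]);print(s.x[:2],np.degrees(s.x[2]),s.fun.round(1))
p=s.x
w=least_squares(lambda p:(proj(f,fx(p,P))-u).ravel(),[560,60,.2]).x
for q in (w,p):
  for nm,x,z,uv in (("nose",(45),40,(462,268)),("barrelfront",27,46,(387,302)),("barrelback",-25,46,(200,345)),("tail",-45,40,(108,360))):
    uv=np.array(uv)/4.4+[245,110]-.4
    best=min(np.arange(-160,30,.25),key=lambda X:np.linalg.norm(proj(f,fx(q,[[X,0,z]]))[0]-uv))
    print(nm,best-x,proj(f,fx(q,[[best,0,z]]))[0]-uv)
E
```

```text
[580.33065377  15.33798947] 13.82121183883232 [-1.  -0.1  0.6 -0.7  0.8  0.1 -0.9  0.6  0.3  0.3  0.  -0.  -0.  -0.
 -0.  -0. ]
[578.52647298  20.2728228 ] 13.67696465553773 [-0.  -0.  -0.  -0.  -0.  -0.  -0.  -0.  -0.  -0.   1.5 -0.4 -0.9 -0.2
 -0.6  0.2]
[580.08200982  15.68549169] 13.866387879893455 [-1.2 -0.3  0.4 -1.   0.7 -0.2 -1.1  0.4  0.1 -0.1  0.6 -1.9 -1.4 -1.6
 -1.2 -1.1]
nose -67.75 [0.28127377 1.45462525]
barrelfront -70.0 [-0.13595878 -1.00291807]
barrelback -66.5 [-0.13130229 -0.49938582]
tail -71.5 [0.05955842 0.07329193]
nose -67.5 [0.28902551 1.10817171]
barrelfront -70.0 [-0.35137189 -1.28483503]
barrelback -66.25 [-0.1291513  -0.79611094]
tail -71.25 [ 0.06113995 -0.19955848]
```

```bash
python3 -m crank '[[[8.5,0,0],[0,0,0],0],[[8.5,0,0],[0,0,0],0],[[8.5,0,0],[0,0,0],0],[[8.5,0,0],[0,0,0],0],[[8.5,0,0],[0,0,0],0]]' 60
python3 -m crank '[[[8.5,0,0],[0,0,0],0],[[8.5,0,0],[0,0,0],0],[[8.5,0,0],[0,0,0],0],[[8.15,0,0],[0,0,0],0],[[0,0,0],[0,0,0],0]]'
python3 - <<'E'
from workcell import robot
from scipy.spatial.transform import Rotation as R
import numpy as np
s=robot.sense();M=R.from_quat(s["tcp_rot"]).as_matrix();print(M.round(3),s["ee_pos"],s["joint_positions"])
c,n=np.cos(np.radians(13.85)),np.sin(np.radians(13.85))
t=np.array([580-138*c,16-138*n,100]);print(M.T@(t-s["ee_pos"]))
E
```

```text
clock: 0.65
ee_pos: [524.8, 0.0, 231.0]
tcp_rot: [-0.648, -0.283, 0.648, -0.283]
wrist_force: [0.8, -0.8, 0.8]
opening: 12.1
clock: 1.15
ee_pos: [524.8, 0.0, 231.1]
tcp_rot: [-0.702, -0.085, 0.702, -0.084]
wrist_force: [0.1, -0.2, -0.3]
opening: 0.1
[[-0.001  0.237 -0.971]
 [ 0.    -0.971 -0.237]
 [-1.    -0.     0.001]] [5.24793640e+02 2.39602388e-02 2.31050569e+02] [ 3.69207385e-05  2.38400670e-01 -1.38087254e-02  1.31921984e+00
  1.49428618e-05  2.90198030e+00]
[131.10014966  -2.10710731  80.4988412 ]
```

```bash
python3 -m crank '[[[0,0,0],[0,-0.002,0.04],0],[[0,0,0],[0,0,0.04],0],[[0,0,0],[0.045,0,0],0],[[0,0,0],[0.045,0,0],0],[[0,0,0],[0.040,0,0],0]]'
python3 - <<'E'
from workcell import robot, optics
import cv2,pickle
from h import *
f=optics.grab_frame("wrist"); pickle.dump(f,open("w1.pkl","wb"));cv2.imwrite("pics/w1.png",cv2.resize(f["image"][:,:,::-1],None,fx=1.25,fy=1.25))
print(robot.sense()["ee_pos"])
P=[[-126,38,10],[50,38,10],[50,-38,10],[-126,-38,10],[0,0,108],[-115,0,40],[-60,0,40]]
print(proj(f,fx([580.2,15.7,np.radians(13.85)],P))*1.25)
E
```

```text
clock: 1.65
ee_pos: [446.3, -17.3, 100.1]
tcp_rot: [0.702, 0.087, -0.701, 0.087]
wrist_force: [0.0, 0.1, -0.1]
opening: 0.4
[442.92247112 -17.13941214  94.65598737]
[[338.76331834 239.92193449]
 [325.54417633 -95.44119354]
 [474.3092964  -94.67165359]
 [458.51746389 240.47726213]
 [398.98081972 -97.87031636]
 [398.51350552 233.42718094]
 [398.90588315 128.25263021]]
```

View pics/w1.png

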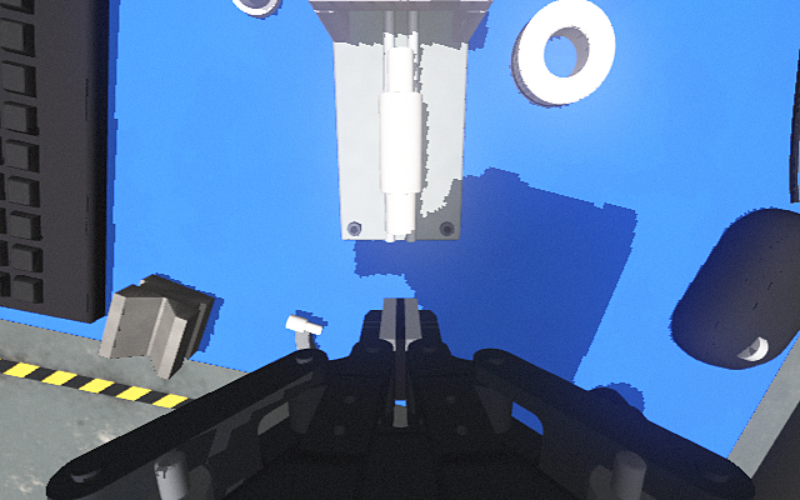

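```bash
python3 -m crank '[[[0,0,0],[0,0,0],0],[[0,0,0],[0,0,0],0],[[0,0,0],[0.02,0,0],0],[[0,0,0],[0.02,0,0],0],[[0,0,0],[0,0,0],0]]'
python3 -c "
from workcell import robot;print(robot.sense())"
```

```text
clock: 2.2
ee_pos: [447.0, -17.2, 61.6]
tcp_rot: [-0.702, -0.086, 0.702, -0.086]
wrist_force: [-0.6, 0.4, -0.3]
opening: -0.0
{'clock': 2.2, 'joint_positions': array([-3.84543412e-02,  2.37188940e-01, -4.88605493e-01,  8.45224650e-01,
       -1.52186970e-05,  2.86031920e+00]), 'dq': array([-0.00090327, -0.0220678 ,  0.03658713,  0.05020348,  0.00173586,
        0.00365503]), 'joint_efforts': array([-4.67737700e-03, -4.59648907e+01,  2.75892717e+01, -1.36193912e+00,
       -1.43225566e-04, -1.83969547e-03]), 'ee_pos': array([447.00722398, -17.20251874,  61.60368272]), 'tcp_rot': array([-0.70182309, -0.08564599,  0.70198031, -0.08563154]), 'wrist_force': array([-0.61245686,  0.35706297, -0.25507   ]), 'wrist_torque': array([0.03117605, 0.0110975 , 0.03590075]), 'opening': -0.0343472249654478}
```

```bash
python3 -m crank '[[[0,0,0],[0.010,0,0],0],[[0,0,0],[0.008,0,0],0],[[0,0,0],[0.005,0,0],0],[[0,0,0],[0.002,0,0],0],[[0,0,0],[0,0,0],0]]'
python3 -m crank '[[[0,0,0],[0,0,-0.004],0],[[0,0,0],[0,0,-0.005],0],[[0,0,0],[0,0,-0.005],0],[[0,0,0],[0,0,-0.005],0],[[0,0,0],[0,0,-0.003],0]]'
python3 -m crank '[[[0,0,0],[0,0,-0.005],0],[[0,0,0],[0,0,-0.005],0],[[0,0,0],[0,0,-0.005],0],[[0,0,0],[0,0,-0.003],0],[[0,0,0],[0,0,0],0]]'
python3 - <<'E'
from workcell import robot, optics
import cv2,pickle
print(robot.sense()["wrist_force"],robot.sense()["ee_pos"])
a=optics.grab_frame("side")["image"][150:300,220:380,::-1]; cv2.imwrite("pics/s2.png",cv2.resize(a,None,fx=4,fy=4,interpolation=cv2.INTER_CUBIC))
f=optics.grab_frame("wrist");cv2.imwrite("pics/w2.png",f["image"][:,:,::-1])
E
```

```text
clock: 2.7
ee_pos: [446.7, -17.2, 36.2]
tcp_rot: [-0.702, -0.085, 0.702, -0.085]
wrist_force: [-0.4, 0.1, 0.5]
opening: 0.1
clock: 3.2
ee_pos: [468.5, -11.8, 36.2]
tcp_rot: [-0.702, -0.085, 0.702, -0.085]
wrist_force: [-1.2, -0.6, 0.8]
opening: -0.0
clock: 3.7
ee_pos: [486.4, -7.5, 36.3]
tcp_rot: [0.702, 0.085, -0.702, 0.085]
wrist_force: [0.8, -0.5, -0.1]
opening: -0.1
[ 0.83589608 -0.4647852  -0.08428349] [486.40448547  -7.51786936  36.30295355]
```

View pics/s2.png

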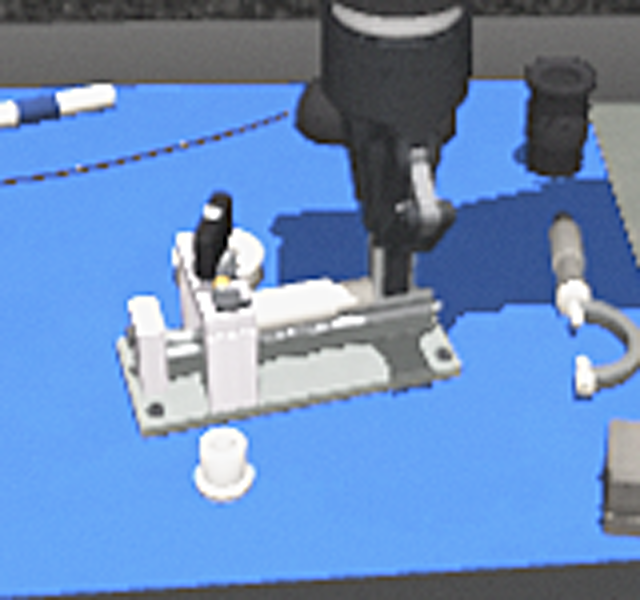

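View pics/w2.png

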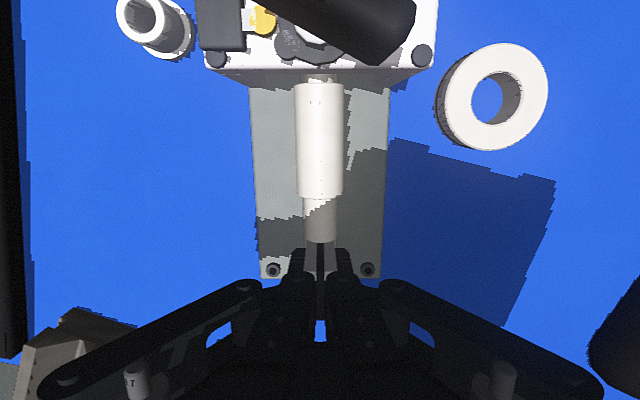

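```bash
python3 -m crank '[[[0,0,0],[0,0,-0.004],0],[[0,0,0],[0,0,-0.005],0],[[0,0,0],[0,0,-0.005],0],[[0,0,0],[0,0,-0.004],0],[[0,0,0],[0,0,-0.002],0]]'
python3 -m crank '[[[0,0,0],[0,0,-0.001],0],[[0,0,0],[0,0,-0.001],0],[[0,0,0],[0,0,-0.001],0],[[0,0,0],[0,0,-0.0],0],[[0,0,0],[0,0,0],0]]'
```

```text
clock: 4.3
ee_pos: [505.6, -2.7, 36.2]
tcp_rot: [-0.702, -0.085, 0.702, -0.085]
wrist_force: [-1.8, -0.5, 1.2]
opening: 0.2
clock: 4.8
ee_pos: [508.1, -2.1, 36.3]
tcp_rot: [0.702, 0.085, -0.702, 0.085]
wrist_force: [0.0, 0.0, 0.3]
opening: -0.1
```

```bash
python3 -m crank '[[[0,0,0],[0,0,-0.001],0],[[0,0,0],[0,0,0],0],[[0,0,0],[0,0,-0.001],0],[[0,0,0],[0,0,-0.0],0],[[0,0,0],[0,0,-0.0005],0]]'
python3 - <<'E'
from workcell import robot, optics
import cv2,pickle
print(robot.sense()["wrist_force"],robot.sense()["ee_pos"])
f=optics.grab_frame("side");pickle.dump(f,open("s3.pkl","wb"))
a=f["image"][190:270,235:315,::-1]; cv2.imwrite("pics/s3.png",cv2.resize(a,None,fx=7,fy=7,interpolation=cv2.INTER_CUBIC))
E
```

```text
clock: 5.3
ee_pos: [510.3, -1.5, 36.3]
tcp_rot: [-0.702, -0.085, 0.702, -0.085]
wrist_force: [-1.6, 0.1, 0.3]
opening: -0.1
[-1.56989069  0.13796781  0.33888446] [510.33580371  -1.53409892  36.26764017]
```

View pics/s3.png

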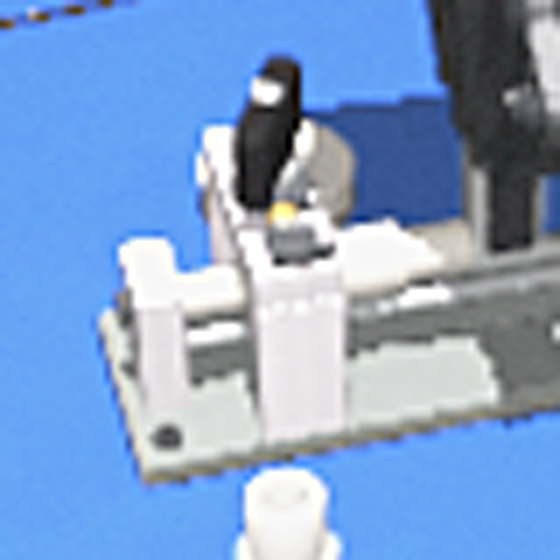

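```bash
python3 -m crank '[[[0,0,0],[0,0,-0.0005],0],[[0,0,0],[0,0,0],0],[[0,0,0],[0,0,-0.0005],0],[[0,0,0],[0,0,-0.0],0],[[0,0,0],[0,0,-0.0005],0]]'
python3 -m crank '[[[0,0,0],[0,0,-0.0005],0],[[0,0,0],[0,0,0],0],[[0,0,0],[0,0,-0.0005],0],[[0,0,0],[0,0,-0.0],0],[[0,0,0],[0,0,-0.0005],0]]'
```

```text
clock: 5.85
ee_pos: [510.6, -1.4, 36.1]
tcp_rot: [-0.701, -0.085, 0.703, -0.085]
wrist_force: [-7.1, -2.1, 2.7]
opening: 0.2
clock: 6.35
ee_pos: [510.6, -1.3, 35.8]
tcp_rot: [-0.7, -0.085, 0.704, -0.085]
wrist_force: [-12.7, -2.8, 6.2]
opening: -0.1
```

```bash
python3 -m crank '[[[0,0,0],[0,0,0.002],0],[[0,0,0],[0,0,0.004],0],[[0,0,0],[0,0,0.01],0],[[0,0,0],[0,0,0.01],0],[[0,0,0],[-0.005,0,0.005],0]]'
python3 -m crank '[[[0,0,0],[-0.03,0,0],0.05],[[0,0,0],[-0.04,0,0],0.06],[[0,0,0],[-0.04,0,0],0.06],[[0,0,0],[-0.02,0,0],0.06],[[0,0,0],[0,0,0],0.06]]'
python3 - <<'E'
from workcell import robot, optics
import cv2,pickle
print(robot.sense()["wrist_force"],robot.sense()["ee_pos"])
f=optics.grab_frame("side");pickle.dump(f,open("s4.pkl","wb"))
a=f["image"][190:270,235:335,::-1]; cv2.imwrite("pics/s4.png",cv2.resize(a,None,fx=7,fy=7,interpolation=cv2.INTER_CUBIC))
f=optics.grab_frame("wrist");pickle.dump(f,open("w4.pkl","wb"));cv2.imwrite("pics/w4.png",f["image"][:,:,::-1])
E
```

```text
clock: 6.85
ee_pos: [481.4, -8.4, 41.0]
tcp_rot: [-0.701, -0.085, 0.703, -0.085]
wrist_force: [-0.9, 0.5, 0.4]
opening: -0.2
clock: 7.35
ee_pos: [484.8, -8.4, 174.8]
tcp_rot: [0.704, 0.085, -0.7, 0.086]
wrist_force: [0.7, 1.1, -0.6]
opening: 60.3
[ 0.69943946  1.07573468 -0.59127459] [484.82776944  -8.35421441 174.76524051]
```

View pics/s4.png

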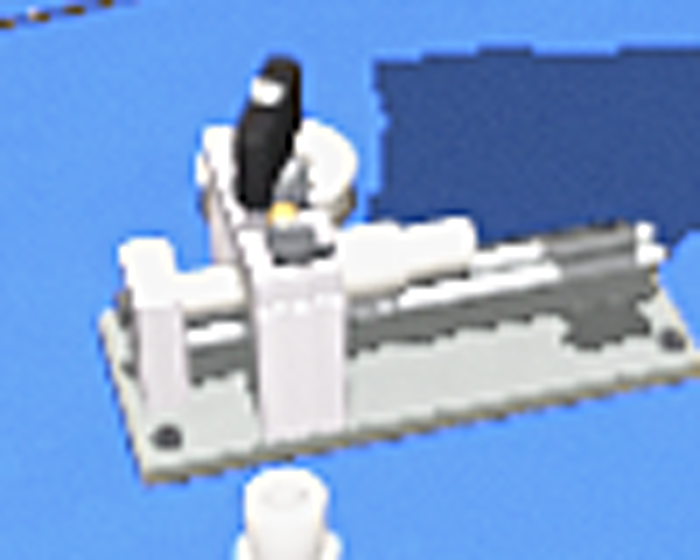

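View pics/w4.png

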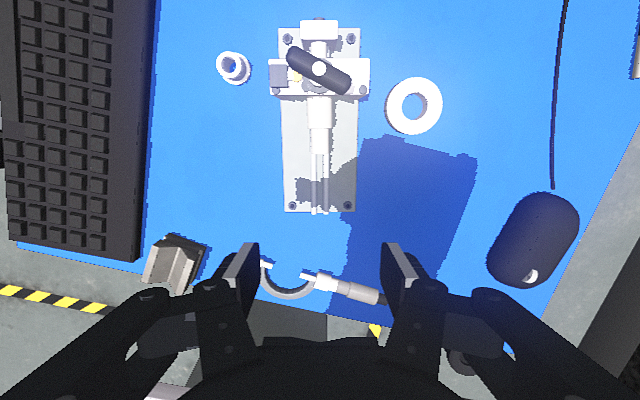

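```bash
cat >> h.py <<'E'
def ray(f,uv,z):
    n=cv2.undistortPoints(np.array([[uv]],float),f["K"],f["distortion"])[0,0];R=cv2.Rodrigues(f["rvec"])[0];c=-R.T@f["tvec"].ravel()
    d=R.T@np.r_[n,1];return c+d*(z-c[2])/d[2]
E
python3 - <<'E'
from h import *
from workcell import robot
f=pickle.load(open("w4.pkl","rb"))
im=f["image"]
print(ray(f,(319,69),108))
a=np.array([[287,50],[345,92]]) 
m=(im.max(2)<75);m[:, :280]=0;m[:,358:]=0;m[110:]=0;m[:40]=0
n,l,st,ce=cv2.connectedComponentsWithStats(m.astype(np.uint8))
k=1+np.argmax(st[1:,4]);print(st[k],ce[k]);print(cv2.minAreaRect(np.argwhere(l==k)[:,::-1].astype(np.float32)))
s=robot.sense()
from scipy.spatial.transform import Rotation as R
M=R.from_quat(s["tcp_rot"]).as_matrix();print(M.T@(np.array([580.2,15.7,170])-s["ee_pos"]),s["ee_pos"])
# fit plate
P=[[-126,38,10],[-126,-38,10],[50,38,10],[50,-38,10],[0,0,108]]
print(proj(f,fx([580.2,15.7,np.radians(13.85)],P)))
E
```

```text
[579.77309587  14.96704568 108.        ]Traceback (most recent call last):
  File "<stdin>", line 9, in <module>
    return _wrapfunc(a, 'argmax', axis=axis, out=out, **kwds)
    return bound(*args, **kwds)
ValueError: attempt to get argmax of an empty sequence
```

```bash
python3 -m crank '[[[0,0,0],[0,0,-0.02],0.06],[[0,0,0],[0,0,-0.03],0.06],[[0,0,0],[0,0,-0.03],0.06],[[0,0,0],[0,0,-0.014],0.06],[[0,0,0],[0,0,-0.003],0.06]]'
python3 -m crank '[[[-8.5,0,0],[0,0,0],0.06],[[-8.5,0,0],[0,0,0],0.06],[[-8.5,0,0],[0,0,0],0.06],[[-8.5,0,0],[0,0,0],0.06],[[-8.5,0,0],[0,0,0],0.06]]'
python3 -m crank '[[[-8.5,0,0],[0,0,0],0.06],[[-8.5,0,0],[0,0,0],0.06],[[-3.5,0,0],[0,0,0],0.06],[[0,0,0],[0,0,0],0.06],[[0,0,0],[0,0,0],0.06]]'
python3 - <<'E'
from workcell import robot, optics
from h import *
from scipy.spatial.transform import Rotation as R
f=optics.grab_frame("wrist");pickle.dump(f,open("w5.pkl","wb"));cv2.imwrite("pics/w5.png",cv2.resize(f["image"][:,:,::-1],None,fx=1.25,fy=1.25))
s=robot.sense();M=R.from_quat(s["tcp_rot"]).as_matrix();print(s["ee_pos"],np.degrees(np.arctan2(M[1,1],M[0,1])),M.round(3)); print(M.T@(np.array([580,15.3,100])-s["ee_pos"]))
E
```

```text
clock: 7.95
ee_pos: [577.8, 15.3, 169.2]
tcp_rot: [-0.701, -0.086, 0.703, -0.085]
wrist_force: [-0.1, -0.4, -0.9]
opening: 60.2
clock: 8.45
ee_pos: [575.9, 14.7, 170.4]
tcp_rot: [-0.622, -0.336, 0.623, -0.335]
wrist_force: [-0.9, -0.1, -1.1]
opening: 59.9
clock: 8.95
ee_pos: [576.5, 14.8, 170.8]
tcp_rot: [-0.554, -0.439, 0.555, -0.439]
wrist_force: [-0.5, 0.8, 0.4]
opening: 60.2
[576.74605267  14.86896896 170.90855963] -13.269302855108041 [[-0.001  0.973 -0.23 ]
 [-0.    -0.23  -0.973]
 [-1.    -0.001  0.   ]]
[70.90543811  3.13281405 -1.18410793]
```

View pics/w5.png

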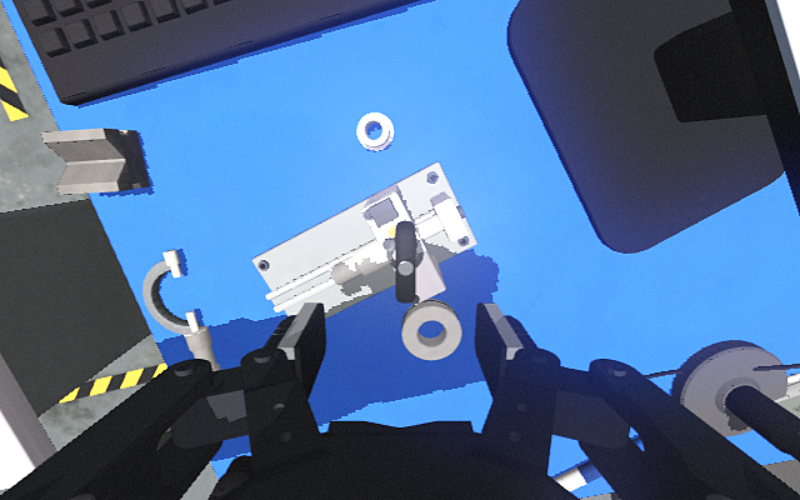

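```bash
python3 - <<'E'
from h import *
f=pickle.load(open("w5.pkl","rb"))
im=f["image"][170:250,290:360,::-1];cv2.imwrite("pics/w5z.png",cv2.resize(im,None,fx=7,fy=7,interpolation=cv2.INTER_CUBIC))
for uv in ((405/1.25,267/1.25),):print(ray(f,uv,108))
E
```

```text
[580.20391107  15.74008155 108.        ]
```

View pics/w5z.png

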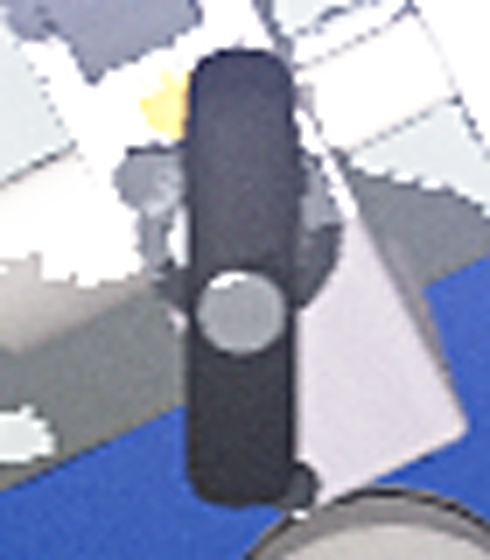

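```bash
python3 -m crank '[[[0,0,0],[0.02,0.0034,-0.0015],0.06],[[0,0,0],[0.025,0,0],0.06],[[0,0,0],[0.02,0,0],0.06],[[0,0,0],[0.008,0,0],0.06],[[0,0,0],[0,0,0],0.06]]'
python3 - <<'E'
from workcell import robot, optics
from h import *
f=optics.grab_frame("wrist");pickle.dump(f,open("w6.pkl","wb"));cv2.imwrite("pics/w6.png",cv2.resize(f["image"][:,:,::-1],None,fx=1.25,fy=1.25))
print(robot.sense()["ee_pos"])
E
```

```text
clock: 9.5
ee_pos: [580.2, 15.6, 97.3]
tcp_rot: [-0.553, -0.44, 0.555, -0.439]
wrist_force: [-0.2, 0.3, -0.7]
opening: 60.0
[580.87010707  15.6182466   98.34341179]
```

View pics/w6.png

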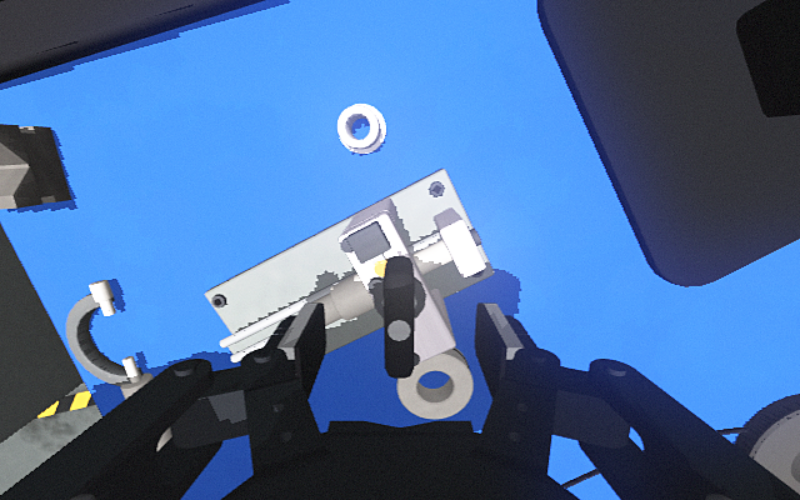

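```bash
python3 -m crank '[[[0,0,0],[0.006,0,0],0.06],[[0,0,0],[0.005,0,0],0.06],[[0,0,0],[0.003,0,0],0.04],[[0,0,0],[0,0,0],0.025],[[0,0,0],[0,0,0],0.02]]' 60
python3 -m crank '[[[0,0,0],[0,0,0],0.016],[[0,0,0],[0,0,0],0.012],[[0,0,0],[0,0,0],0.006],[[0,0,0],[0,0,0],0.004],[[0,0,0],[0,0,0],0.0]]' 60
python3 - <<'E'
from workcell import robot
s=robot.sense();print(s)
E
```

```text
clock: 10.05
ee_pos: [581.1, 15.7, 84.3]
tcp_rot: [-0.554, -0.439, 0.554, -0.439]
wrist_force: [0.1, -0.1, -0.2]
opening: 20.1
clock: 10.55
ee_pos: [579.9, 16.0, 84.5]
tcp_rot: [-0.554, -0.44, 0.554, -0.439]
wrist_force: [-5.2, 1.4, 5.9]
opening: 10.8
{'clock': 10.55, 'joint_positions': array([ 2.72133694e-02,  4.16383591e-01, -1.41286288e-01,  1.01492088e+00,
        5.76753488e-04,  1.82729753e+00]), 'dq': array([ 0.0003299 ,  0.0012123 , -0.00043312,  0.00120517, -0.00075358,
        0.00117088]), 'joint_efforts': array([-9.51733813e-01, -6.14597654e+01,  3.27699208e+01, -2.45613456e+00,
       -4.81380802e-01, -4.52644217e-04]), 'ee_pos': array([579.89308478,  15.961755  ,  84.53257888]), 'tcp_rot': array([-0.55352896, -0.44006478,  0.55429931, -0.43897717]), 'wrist_force': array([-5.18352197,  1.38550192,  5.87607281]), 'wrist_torque': array([0.29321279, 1.13571561, 0.00189746]), 'opening': 10.8467406478109}
```

```bash
python3 -m crank '[[[2,0,0],[0,-0.001,0],0],[[4,0,0],[0,0,0],0],[[5,0,0],[0,0,0],0],[[5,0,0],[0,0,0],0],[[5,0,0],[0,0,0],0]]'
python3 -c "
from workcell import robot;s=robot.sense();print(s['wrist_torque'],s['joint_positions'][5])"
python3 -m crank '[[[5,0,0],[0,0,0],0],[[5,0,0],[0,0,0],0],[[5,0,0],[0,0,0],0],[[5,0,0],[0,0,0],0],[[5,0,0],[0,0,0],0]]'
python3 -c "
from workcell import robot;s=robot.sense();print(s['wrist_torque'],s['joint_positions'][5])"
```

```text
clock: 11.05
ee_pos: [579.8, 15.9, 84.5]
tcp_rot: [-0.625, -0.33, 0.625, -0.33]
wrist_force: [-2.9, 0.4, 2.4]
opening: 11.0
[0.07338478 0.44767133 0.1392967 ] 2.1977187894350423
clock: 11.55
ee_pos: [579.7, 16.0, 84.5]
tcp_rot: [-0.682, -0.187, 0.682, -0.187]
wrist_force: [-2.8, -0.0, 1.7]
opening: 10.9
[ 0.11427518  0.48975191 -0.04978959] 2.634201009085161
```

```bash
python3 -m crank '[[[5,0,0],[0,0,0],0],[[5,0,0],[0,0,0],0],[[4,0,0],[0,0,0],0],[[2,0,0],[0,0,0],0],[[1,0,0],[0,0,0],0]]'
python3 -c "
from workcell import robot;s=robot.sense();print(s['wrist_torque'],s['joint_positions'][5])"
python3 -m crank '[[[1,0,0],[0,0,0],0],[[1,0,0],[0,0,0],0],[[0,0,0],[0,0,0],0],[[0,0,0],[0,0,0],0],[[0,0,0],[0,0,0],0]]'
python3 -c "
from workcell import robot;s=robot.sense();print(s['wrist_torque'],s['joint_positions'][5])"
```

```text
clock: 12.05
ee_pos: [579.7, 16.0, 84.5]
tcp_rot: [-0.702, -0.085, 0.702, -0.085]
wrist_force: [-3.3, 0.4, 3.5]
opening: 10.7
[0.13585079 0.68668396 0.2556917 ] 2.928242671477666
clock: 12.55
ee_pos: [579.8, 16.1, 84.5]
tcp_rot: [-0.703, -0.074, 0.703, -0.074]
wrist_force: [-4.6, 1.1, 5.2]
opening: 10.6
[0.06043072 0.90778829 1.17343235] 2.960733100703439
```

```bash
python3 -m crank '[[[-1,0,0],[0,0,0],0],[[-1,0,0],[0,0,0],0],[[0,0,0],[0,0,0],0.02],[[0,0,0],[0,0,0],0.04],[[0,0,0],[0,0,0],0.05]]'
python3 -m crank '[[[0,0,0],[-0.002,0,0],0.06],[[0,0,0],[-0.005,0,0],0.06],[[0,0,0],[-0.02,0,0],0.06],[[0,0,0],[-0.04,0,0],0.06],[[0,0,0],[-0.02,0,0],0.06]]'
python3 -m crank '[[[0,0,0],[0,0,0.03],0.06],[[0,0,0],[0,0,0.03],0.06],[[0,0,0],[0,0,0.02],0.06],[[0,0,0],[0,0,0],0.06],[[0,0,0],[0,0,0],0.06]]'
python3 - <<'E'
from workcell import robot, optics
from h import *
f=optics.grab_frame("wrist");pickle.dump(f,open("w7.pkl","wb"));cv2.imwrite("pics/w7.png",cv2.resize(f["image"][:,:,::-1],None,fx=1.25,fy=1.25))
f=optics.grab_frame("side");a=f["image"][190:270,235:335,::-1]; cv2.imwrite("pics/s7.png",cv2.resize(a,None,fx=7,fy=7,interpolation=cv2.INTER_CUBIC))
f=optics.grab_frame("scene");cv2.imwrite("pics/c7.png",f["image"][:,:,::-1])
print(robot.sense())
E
```

```text
clock: 13.05
ee_pos: [580.4, 15.8, 84.2]
tcp_rot: [0.702, 0.085, -0.702, 0.085]
wrist_force: [-0.3, -0.5, -0.0]
opening: 48.0
clock: 13.55
ee_pos: [581.0, 15.9, 174.4]
tcp_rot: [0.703, 0.085, -0.701, 0.085]
wrist_force: [0.5, 0.2, -0.8]
opening: 60.1
clock: 14.05
ee_pos: [503.0, -3.3, 172.0]
tcp_rot: [0.703, 0.085, -0.701, 0.085]
wrist_force: [0.6, -0.0, -0.2]
opening: 60.1
{'clock': 14.2, 'joint_positions': array([-6.16943069e-03,  2.29192564e-01, -1.82306970e-01,  1.15872626e+00,
        6.56461901e-05,  2.89355141e+00]), 'dq': array([ 0.00173455,  0.00429147, -0.00353783,  0.00038622, -0.00090373,
       -0.0003401 ]), 'joint_efforts': array([-1.06185568e-01, -5.22645199e+01,  3.30976295e+01,  3.39887850e-02,
       -2.85806702e-03,  2.76517370e-03]), 'ee_pos': array([503.41481612,  -3.08568159, 171.37123989]), 'tcp_rot': array([ 0.70214518,  0.08530376, -0.70173913,  0.08530885]), 'wrist_force': array([-0.51654828,  0.88606945, -0.20429958]), 'wrist_torque': array([ 0.05398168,  0.02148572, -0.05600098]), 'opening': 60.00127599325416}
```

View pics/w7.png

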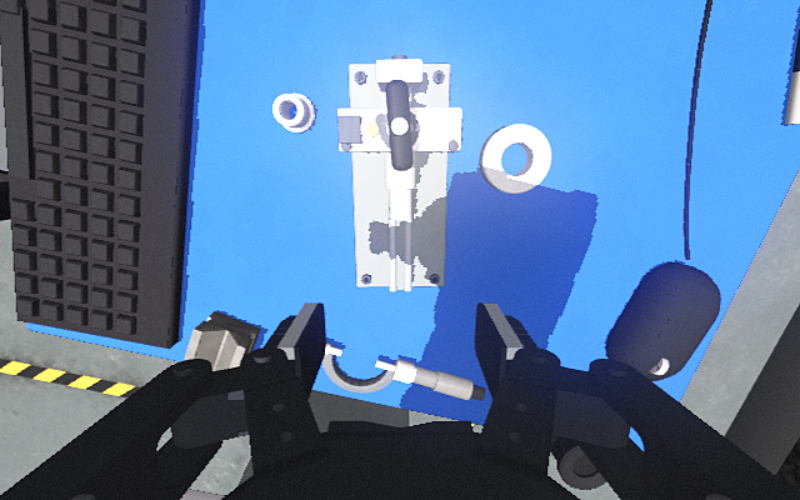

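View pics/s7.png

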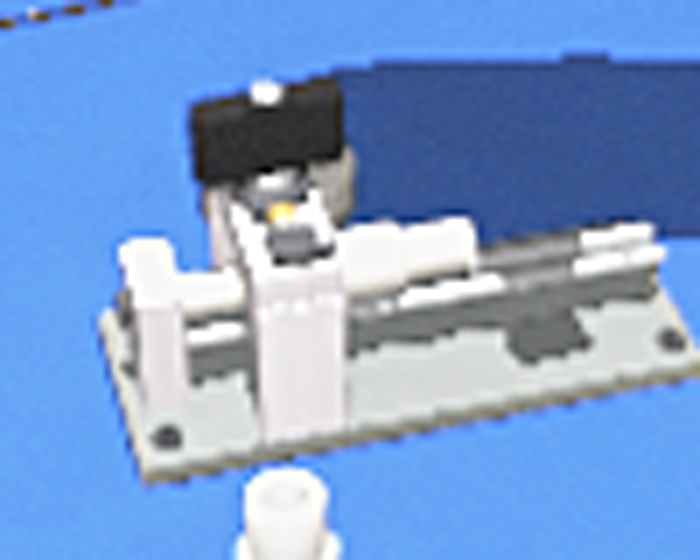

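View pics/c7.png

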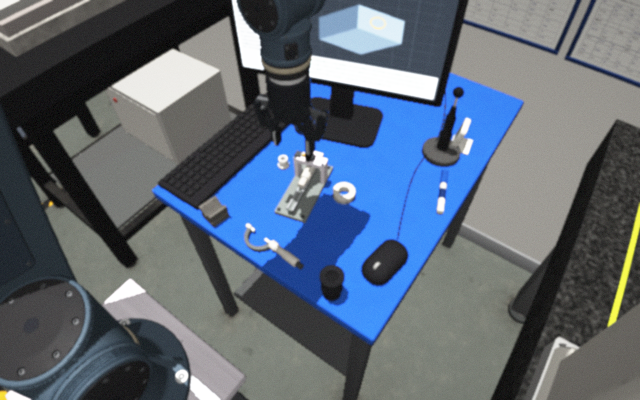

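```bash
python3 - <<'E'
from h import *
f=pickle.load(open("w7.pkl","rb"))
im=f["image"]
m=(im.max(2)<110).astype(np.uint8);m[:, :300]=0;m[:,332:]=0;m[:62]=0;m[138:]=0
pts=[]
for r in range(72,128,4):
    c=np.where(m[r])[0]; c=c[(c>305)&(c<330)]; print(r,c.min(),c.max())
cv2.imwrite("pics/w7z.png",cv2.resize(im[40:150,270:370,::-1],None,fx=5,fy=5,interpolation=cv2.INTER_CUBIC))
P=fx([580.2,15.6,np.radians(13.85)],[[23,0,108],[0,0,108],[-23,0,108]]);print(proj(f,P))
P=fx([580.2,15.6,np.radians(13.85+5.7)],[[23,0,108],[0,0,108],[-23,0,108]]);print(proj(f,P))
E
```

```text
Traceback (most recent call last):
ValueError: zero-size array to reduction operation minimum which has no identity
```

```bash
python3 - <<'E'
from h import *
f=pickle.load(open("w7.pkl","rb"))
im=f["image"]
cv2.imwrite("pics/w7z.png",cv2.resize(im[40:150,270:370,::-1],None,fx=5,fy=5,interpolation=cv2.INTER_CUBIC))
for a in (0,3,5.7):
  P=fx([580.2,15.6,np.radians(13.85+a)],[[23,0,108],[0,0,108],[-23,0,108]]);print((proj(f,P)-[270,40])*5)
P=fx([580.2,15.6,np.radians(13.85)],[[50,0,10],[-126,38,10],[-126,-38,10]]);print((proj(f,P)))
E
```

```text
[[243.423285   109.89457598]
 [243.68916592 302.09780983]
 [243.93915165 482.74471619]]
[[233.87828103 110.17194212]
 [243.68916592 302.09780983]
 [252.9106691  482.50089105]]
[[225.31218646 110.88568932]
 [243.68916592 302.09780983]
 [260.96603431 481.87125886]]
[[319.11814814  49.70602816]
 [283.95136049 229.5691594 ]
 [354.65888368 229.55477713]]
```

View pics/w7z.png

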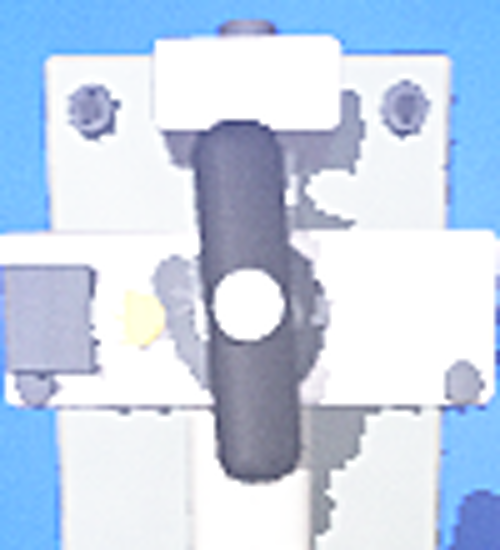

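The wing is about 3° short of being in line with the rail, so the knob is at about 1.04 rad. That is only just past the lock point, so I'll regrip and turn it firmly to the end.

```bash
python3 -m crank '[[[0,0,0],[0,0,-0.03],0.06],[[0,0,0],[0,0,-0.03],0.06],[[0,0,0],[0,0,-0.015],0.06],[[0,0,0],[0,0,-0.005],0.06],[[0,0,0],[0,0,0],0.06]]' 60
python3 -m crank '[[[0,0,0],[0.03,0,0],0.06],[[0,0,0],[0.03,0,0],0.06],[[0,0,0],[0.015,0,0],0.06],[[0,0,0],[0.006,0,0],0.06],[[0,0,0],[0,0,0],0.06]]'
```

```text
clock: 14.7
ee_pos: [580.4, 16.1, 170.5]
tcp_rot: [-0.701, -0.085, 0.702, -0.085]
wrist_force: [0.2, -0.1, 0.0]
opening: 59.9
clock: 15.2
ee_pos: [579.2, 15.7, 90.0]
tcp_rot: [-0.701, -0.085, 0.702, -0.085]
wrist_force: [-0.3, -1.0, 1.3]
opening: 60.0
```

```bash
python3 -m crank '[[[-3,0,0],[0.004,0,0],0.04],[[0,0,0],[0.002,0,0],0.03],[[0,0,0],[0,0,0],0.02],[[0,0,0],[0,0,0],0.01],[[0,0,0],[0,0,0],0]]' 60
python3 -m crank '[[[0,0,0],[0,0,0],0],[[0,0,0],[0,0,0],0],[[2,0,0],[0,0,0],0],[[1,0,0],[0,0,0],0],[[1,0,0],[0,0,0],0]]'
python3 -c "
from workcell import robot;s=robot.sense();print(s['wrist_torque'],s['joint_positions'][5])"
python3 -m crank '[[[1,0,0],[0,0,0],0],[[0,0,0],[0,0,0],0],[[0,0,0],[0,0,0],0],[[0,0,0],[0,0,0],0],[[0,0,0],[0,0,0],0]]'
python3 -c "
from workcell import robot;s=robot.sense();print(s['wrist_torque'],s['joint_positions'][5])"
```

```text
clock: 15.7
ee_pos: [580.3, 16.2, 85.2]
tcp_rot: [0.7, 0.104, -0.699, 0.103]
wrist_force: [-2.5, 1.6, 6.7]
opening: 11.0
clock: 16.2
ee_pos: [580.3, 16.2, 85.1]
tcp_rot: [0.703, 0.079, -0.702, 0.079]
wrist_force: [-1.9, 1.5, 5.9]
opening: 10.6
[0.273314   0.37212202 0.7376526 ] 2.945399042335069
clock: 16.7
ee_pos: [580.3, 16.2, 85.2]
tcp_rot: [0.704, 0.073, -0.703, 0.073]
wrist_force: [-2.4, 0.7, 6.4]
opening: 10.9
[0.18217342 0.45252836 1.03213399] 2.96127382074209
```

Against the hard end. I'll release straight from here, then lift and check.

```bash
python3 -m crank '[[[0,0,0],[0,0,0],0.02],[[0,0,0],[0,0,0],0.03],[[0,0,0],[0,0,0],0.05],[[0,0,0],[0,0,0],0.06],[[0,0,0],[-0.002,0,0],0.06]]'
python3 -m crank '[[[0,0,0],[-0.005,0,0],0.06],[[0,0,0],[-0.015,0,0],0.06],[[0,0,0],[-0.03,0,0],0.06],[[0,0,0],[-0.03,0,0],0.06],[[0,0,0],[-0.01,0,0],0.06]]'
python3 -m crank '[[[0,0,0],[0,0,0.03],0.06],[[0,0,0],[0,0,0.03],0.06],[[0,0,0],[0,0,0.02],0.06],[[0,0,0],[0,0,0],0.06],[[0,0,0],[0,0,0],0.06]]'
python3 - <<'E'
from workcell import robot, optics
from h import *
f=optics.grab_frame("wrist");pickle.dump(f,open("w8.pkl","wb"));cv2.imwrite("pics/w8z.png",cv2.resize(f["image"][40:150,270:370,::-1],None,fx=5,fy=5,interpolation=cv2.INTER_CUBIC))
f=optics.grab_frame("side");a=f["image"][190:270,235:335,::-1]; cv2.imwrite("pics/s8.png",cv2.resize(a,None,fx=7,fy=7,interpolation=cv2.INTER_CUBIC))
s=robot.sense();print(s["clock"],s["wrist_force"])
E
```

```text
clock: 17.2
ee_pos: [579.9, 15.8, 86.0]
tcp_rot: [-0.703, -0.073, 0.704, -0.073]
wrist_force: [-0.2, -0.2, 0.6]
opening: 59.8
clock: 17.7
ee_pos: [581.4, 15.9, 179.7]
tcp_rot: [0.705, 0.073, -0.702, 0.073]
wrist_force: [1.0, 0.3, -0.6]
opening: 59.9
clock: 18.2
ee_pos: [502.1, -0.5, 176.5]
tcp_rot: [0.704, 0.073, -0.703, 0.073]
wrist_force: [0.5, -0.7, 0.5]
opening: 59.9
18.3 [0.70864096 0.39620278 0.43666827]
```

View pics/w8z.png

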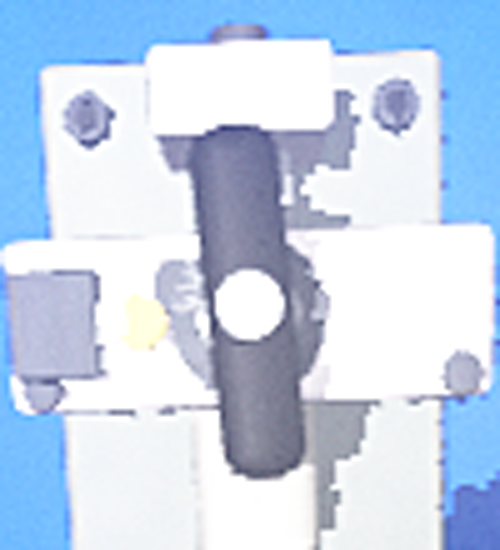

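View pics/s8.png

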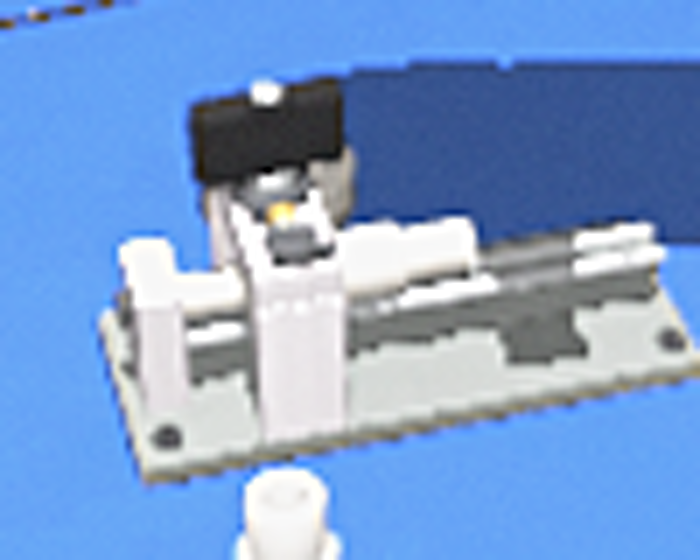

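```bash
python3 -c "
from workcell import robot;print(robot.finish_job())"
```

```text
the job is handed in; nothing more can be done
None
```

The job is handed in at about 18.3 s of the 48 s allowed. The shaft's nose is against the end stop, and the knob has been turned clockwise past its detent.

- **Shaft:** I pushed it along the rail with the closed fingertips on its tail. The wrist force rose from about 1.6 N to 13 N while the arm stopped advancing. The finger's front edge was then at fixture x of about -60.7 mm, against an expected -60 mm. The side pictures show the nose touching the stop, and the shaft did not move while I clamped it.
- **Knob:** I gripped the wing and turned it clockwise. The torque about its axis first resisted, then changed sign as it passed the detent, and reached about 1.2 N m at the hard end.
- **Check that disagreed:** After I let go, the wrist picture showed the wing about 3° short of being in line with the rail, so the knob was at about 1.04 rad. I gripped it again, turned it to the end and let go there. It still read about 3° short, so it either rests there or the picture reading is slightly off. Either way it is past the 1.0 rad lock point.
- **Not measured:** The pad's pressure on the shaft; I inferred it from the knob's position.
- **Final state:** The gripper was open and clear of everything, with no contact force. The other things on the desk looked unmoved in the full pictures taken just before I turned the knob the second time. After that I checked only the area round the fixture.

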